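# Press the bronze bush home in the clothes-pulley wheel

### The arm

A 6-joint arm with a two-finger parallel gripper is mounted at the origin on the work surface. World frame = base frame: x ahead of the robot, y to its left, z up, the work surface at z = 0. Lengths are in mm, angles in degrees, forces in N, time in s.
With the tool pointing down it reaches from about 250 to 775 mm from the base axis. Payload 4 kg.
Tool frame: the origin (TCP) lies at the very end of the fingers, on their centre line; the grasp point (between the pads) lies grip_point_offset behind it (grip_point_offset is the distance from the TCP to the grasp point, in mm); z points along the fingers, y is the line along which they close (so a half turn about z gives the same grasp; the last joint's range is limited). The gripper opens to 94 mm and grips with 3 to 60 N. Pads are 16 mm wide; open, the fingers measure 119 mm over their backs; the gripper's body (75 mm by 177 mm) begins 78 mm behind the grasp point.
Start: joints at [-76.095, 4.996, 78.535, -0, 96.463, -5.907], TCP at [186.42, -517.463, 205.506] pointing down, gripper open.
Joint ranges: [-177.83, 177.83], [-43.37, 116.18], [15.69, 146.23], [-61.86, 241.86], [9.47, 152.12], [-147.06, 147.06]. Speed limits (degrees/s): [159.86, 159.86, 180, 180, 180, 180].

### API

Orientations are given as [roll, pitch, yaw] about the fixed x, y, z axes, in that order (R = Rz(yaw) Ry(pitch) Rx(roll)).
In Python, from bench import state, camera, finish_job, grip_point_offset gives the robot as it stands.
- The arm moves only by the shell command python3 -m creep 'ROWS' [FORCE]. ROWS is JSON, a list of rows, each an object of numbers: "x", "y", "z": the shift along the tool's x, y, z in mm; "yaw": the turn about the tool's z in rad; "gripper": the finger opening in mm, from 0 to 94. In form: [{"x": .., "y": .., "z": .., "yaw": .., "gripper": ..}, ...]. A call has 1 to 20 rows; each row shifts and turns the commanded pose from where the row before left it, along the tool's axes as they then stand; what a row does not reach is not made up. A row lasts 1/10 s, in which the tool goes at most 50 mm and 8.59 degrees, less where a joint would pass 70% of its speed; a pose out of reach is approached as far as the arm can. A call is refused whole if a number of a shift passes 50 or a number of a turn 0.15, either way. A call with a gripper value outside its range is refused whole. The fingers move at their own pace and stop on an object; FORCE is the grip in N (left out, the last holds). Time passes only in rows, so rows that do not move let the fingers close. It gives the time, the measured TCP pose, the force, the opening and the grip force at its end, in the units of the state.
- state(): the state, without advancing time (a new reading comes with each control period).
- camera(name): name is "scene" or "top"; returns a dict with "image" (480x640x3 uint8, red, green, blue), "intrinsics" (3x3 intrinsics, pixels), "pose" (4x4, takes a point from camera to world coordinates). Camera axes: x right, y down, z forward; pixel columns grow to the right and rows downward; lengths in mm; the calibration is good to about 2 mm. A picture is of the moment at which its call begins. There is no depth.
- finish_job(): hands the job in; it is judged then, once.
The state is a dict: "clock": time; "joint_positions": joint angles; "joint_vel": joint speeds; "joint_torque": joint torques, N m; "tool_pos": TCP position; "eef_rot": TCP orientation; "contact_force": force on the tool from outside, world axes, zero at the start; "ft_torque": the same for the moment, N m; "grip_width": finger opening in mm; "grasp_force": force on a finger pad.
Only numpy, scipy, OpenCV 4.12 (cv2) and the standard library are available. Lean on these libraries where they do the work, as an engineer would, in place of code of your own. Each camera call takes 0.05 s, during which the arm holds its last target. There are 200 camera calls.

### The job

Take the shouldered bronze bush out of the blue saucer and press it, the end below its shoulder first, into the bore of the grey pulley wheel on the sprung stand until it is fully home, with its shoulder flush on the hub all round, then let go of it. It is a tight fit and the cast wheel is brittle: press straight and steadily, and never push on the wheel with more than about 30 N. Leave the saucer and all the other things on the shelf where they are.

Things in the scene. Friction and masses are not known exactly. Their poses are not given: they have to be found in the camera images.
- bush_centre (a point): Centre, half-way up, of the loose shouldered bronze bush (0.1 kg, 42 mm tall) standing upright in the saucer; z up its axis. From below: shank 20 mm diameter, 18 mm long, its foot chamfered 2 mm to 17 mm across; shoulder flange 32 mm diameter, 4 mm thick; neck 22 mm diameter, 20 mm tall, the part to grip. The foot is 21 mm below this point, the neck's top 21 mm above.
- bush_shoulder (a point): Point on the bush's axis in the plane of the shoulder's underside, 3 mm below the bush's centre and 18 mm above its foot (the shoulder's top is 1 mm above the centre). Home means that this point lies at the bore's mouth.
- bore_mouth (a point): Centre of the bore's mouth, in the plane of the hub's top face, on the pulley wheel; z up along the bore. The bore is 21.4 mm across, widened to 25.4 mm by a 2 mm chamfer at the mouth; the hub face is 44 mm across. The bore is deep enough for the whole shank.
- bore_grip (a point): Point on the bore's axis, 16.5 mm below the mouth. Four sprung steel strips in the bore taper inwards from 3.5 mm below the mouth to here and squeeze the shank. The first 3 mm take no push; then the push grows all the way to between 9 and 20 N, depending on the hidden friction. The strips hold the bush where it is left. Once the shoulder is down, pushing on only raises the force.
- wheel_base (a point): Grey cast wheel of a ceiling clothes pulley, 90 mm diameter, rim 22 mm and hub 24 mm tall, lying flat on the stand's sprung steel platen; this point is on its axis at its underside, 24 mm below the bore's mouth. It cannot turn, tip or leave the platen. It is brittle and cracks if pushed down with over 35 N, or wrenched or struck sideways in the bore.
- wheel (a joint): How far the sprung platen, with the wheel on it, has sunk straight down, m: 0 at rest, stop at 0.016. It starts to sink under a push of about 1 N and sinks 1 mm for each further 3 N, so 0.0115 is about 35 N. It rises again when the push is taken off.
- stand: Square wooden base of the sprung stand, 120 x 120 x 10 mm, fixed to the shelf, origin at the centre of its underside. The wheel's underside is 44 mm and the hub face 68 mm above this origin.
- saucer: Round blue ceramic saucer, 140 mm diameter, 18 mm high, loose, origin at the centre of its underside; the bush stands in it near its middle. To be left in place.
- sleeve_centre (a point): Centre of a plain bronze-coloured sleeve without a shoulder, 22 mm diameter and 42 mm tall, standing on the shelf: not the bush; leave alone.
- peg: Steel spring clothes peg, 75 mm long, lying on the shelf; leave alone.
- screwdriver: Screwdriver with a black handle, 180 mm long, lying on the shelf; leave alone.
- axle: Steel axle pin, 12 mm diameter and 76 mm long with a square head, lying on the shelf; leave alone.
- mug: White mug, 80 mm diameter and 95 mm tall; leave alone.
Things that resemble listed ones, but are neither listed nor needed, are in the scene too. Of the things like the saucer, leave any that is green or pink; of the rest the smaller one is meant.

How it is judged:
By the outcome, as a careful person would: the job done as asked, in the order asked, and still so for the second after the job is handed in, with the robot touching nothing.
It also fails if it takes over 45 s, if anything falls off the work surface, if the arm or the gripper's body presses on something with over 40 N, if the wrist force passes 120 N, or if a joint passes its speed limit or range.

## Working session

There is one attempt and no reset: what is moved stays moved. The work goes in short steps, Python scripts to look and compute and a shell command to move; the robot and the scene stay as the last step left them, time stands still between calls to the robot, and variables do not carry over. Pictures are saved under pics/ and viewed, at most 10 in all, crops included, and the job is handed in when it is done.

```bash
mkdir -p pics; python3 - <<'E'
from bench import state,camera,grip_point_offset
import cv2,json
print(grip_point_offset,state())
for n in("scene","top"):
    c=camera(n);cv2.imwrite(f"pics/{n}0.png",c["image"][:,:,::-1]);print(n,c["intrinsics"],c["pose"])
E
```

```text
18.8 {'clock': 0.0, 'joint_positions': array([-7.60942391e+01,  5.03755501e+00,  7.86248790e+01, -9.55095792e-04,
        9.64637994e+01, -5.91043278e+00]), 'joint_vel': array([ 0.09509624, -0.07997472, -0.01752004,  0.10645296, -0.00664202,
       -0.01946777]), 'joint_torque': array([-4.73478376e-04, -3.40185142e+01, -3.02428973e+01,  7.17785326e-02,
        3.29101668e-02, -1.61146631e-04]), 'tool_pos': array([ 186.27713434, -516.89695101,  204.31783424]), 'eef_rot': array([-1.79874340e+02, -1.20544936e-02,  1.98160739e+01]), 'contact_force': array([-0.08896953,  0.47450678, -0.41814036]), 'ft_torque': array([ 0.02749783,  0.05034061, -0.03020741]), 'grasp_force': 0.0, 'grip_width': 94.15852115594808}
scene [[511.50040659   0.         323.18525975]
 [  0.         511.50040659 243.45877926]
 [  0.           0.           1.        ]] [[-8.85620017e-01  3.17324845e-01 -3.39090147e-01  8.84349519e+02]
 [ 4.64354925e-01  6.16361986e-01 -6.35981451e-01  5.58312028e+02]
 [ 7.18956094e-03 -7.20696083e-01 -6.93213867e-01  7.78708665e+02]
 [ 0.00000000e+00  0.00000000e+00  0.00000000e+00  1.00000000e+00]]
top [[438.54080488   0.         314.83314727]
 [  0.         438.54080488 237.84799308]
 [  0.           0.           1.        ]] [[ 9.58475925e-03 -9.91521554e-01  1.29588351e-01  4.18290930e+02]
 [-9.99953450e-01 -9.64767499e-03  1.42261059e-04 -1.13443663e+02]
 [ 1.10917139e-03 -1.29583683e-01 -9.91567869e-01  8.83127554e+02]
 [ 0.00000000e+00  0.00000000e+00  0.00000000e+00  1.00000000e+00]]
```

View pics/scene0.png

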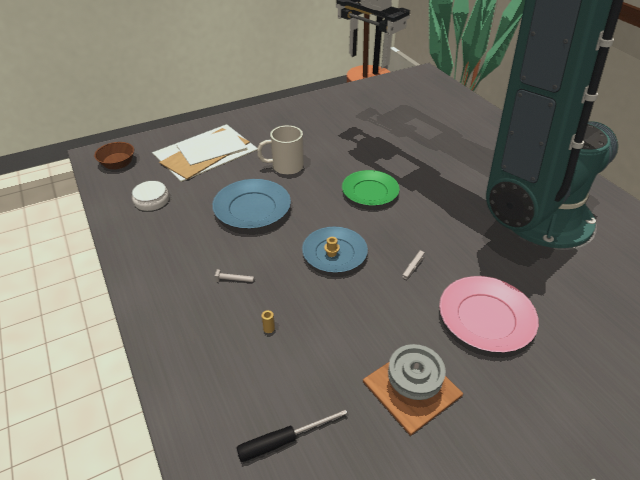

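View pics/top0.png

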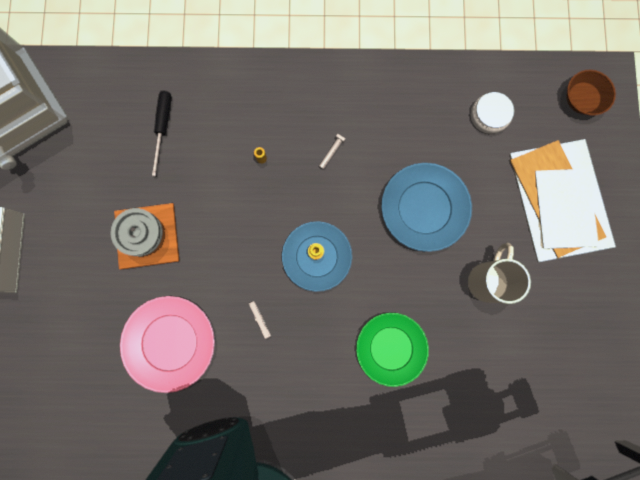

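The bush stands in the smaller blue saucer (scene ~(332,247), top ~(316,251)). The bore is at scene ~(417,369), top ~(135,232). I'll enlarge both for exact pixels.

```bash
python3 - <<'E'
import cv2,numpy as np
s=cv2.imread("pics/scene0.png");t=cv2.imread("pics/top0.png")
f=lambda im,u,v:cv2.resize(im[v-20:v+20,u-26:u+27],(400,300),interpolation=cv2.INTER_CUBIC)
m=np.vstack([np.hstack([f(s,332,247),f(t,316,251)]),np.hstack([f(s,417,369),f(t,135,232)])])
cv2.imwrite("pics/m.png",m)
E
```

```text
(no output)
```

View pics/m.png

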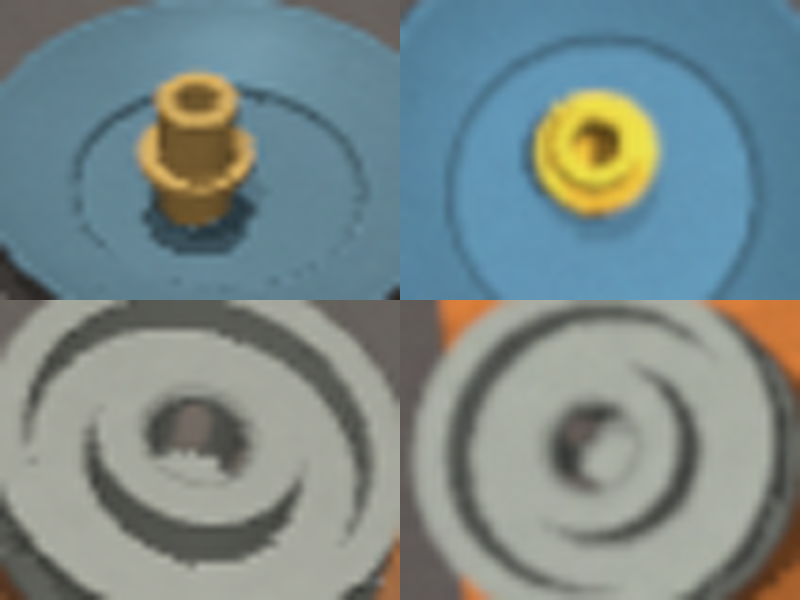

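Neck top centre: crop (197,99) in scene and (197,142) in top. Bore mouth: crop (197,137) in scene and (194,147) in top. Next I triangulate, with the tool also checked later against the same cameras.

```bash
cat > h.py <<'E'
import numpy as np
from bench import camera
C={n:camera(n) for n in("scene","top")}
def ray(n,p):
    c=C[n];d=np.linalg.inv(c["intrinsics"])@[*p,1];T=c["pose"];d=T[:3,:3]@d
    return T[:3,3],d/np.linalg.norm(d)
def tri(ps,pt):
    R=[ray("scene",ps),ray("top",pt)];A=[np.eye(3)-np.outer(d,d) for o,d in R]
    X=np.linalg.solve(sum(A),sum(a@o for a,(o,d) in zip(A,R)))
    return X,[np.linalg.norm(a@(X-o)) for a,(o,d) in zip(A,R)]
def plane(n,p,z):
    o,d=ray(n,p);return o+d*(z-o[2])/d[2]
def proj(n,X):
    c=C[n];T=c["pose"];q=c["intrinsics"]@(T[:3,:3].T@(np.array(X)-T[:3,3]));return q[:2]/q[2]
E
python3 - <<'E'
from h import *
g=lambda u,v,x,y:(u-26+x/7.547-.5,v-20+y/7.5-.5)
for nm,s,t,zz in(("neck",g(332,247,197,99),g(316,251,197,142),(44,48,52)),("bore",g(417,369,197,137),g(135,232,194,147),(68,))):
    print(nm,s,t,tri(s,t))
    for z in zz: print(plane("scene",s,z),plane("top",t,z))
E
```

```text
neck (331.6030873194647, 239.7) (315.6030873194647, 249.43333333333334) (array([ 505.35656205, -115.10575166,   46.72695923]), [np.float64(0.1640667875768712), np.float64(0.16406678757679827)])
[ 504.07310748 -117.71964309   44.        ] [ 505.50314307 -115.01922894   44.        ]
[ 506.1434596 -114.0391003   48.       ] [ 505.08741503 -115.01171845   48.        ]
[ 508.21381173 -110.3585575    52.        ] [ 504.671687   -115.00420795   52.        ]
bore (416.6030873194647, 366.76666666666665) (134.20557837551345, 231.1) (array([534.72319565, 226.77565083,  65.70097793]), [np.float64(0.12585962419118848), np.float64(0.12585962419130392)])
[535.95939517 227.779452    68.        ] [534.29682845 225.89795903  68.        ]
```

```bash
python3 -m creep '[{"yaw":0.115},{"yaw":0.115},{"yaw":0.115},{"x":20,"y":-25},{"x":20,"y":-25},{"x":20,"y":-25},{"x":20,"y":-25},{"x":20,"y":-25},{"x":20,"y":-25},{"x":20,"y":-25},{"x":20,"y":-25},{"x":20,"y":-25},{"x":20,"y":-25},{"x":20,"y":-25},{"x":20,"y":-25},{"x":20,"y":-25},{"x":20,"y":-25},{"x":20,"y":-25},{"x":19,"y":-27,"gripper":60}]'
python3 -m creep '[{"z":25},{"z":25},{"z":25},{"z":25},{"z":25},{}]'

```

```text
$[0]: bad value
$[0]: bad value
```

```bash
python3 -m creep '[{"x":0,"y":0,"z":0,"yaw":0.115,"gripper":60},{"x":0,"y":0,"z":0,"yaw":0.115,"gripper":60},{"x":0,"y":0,"z":0,"yaw":0.115,"gripper":60},{"x":0,"y":0,"z":0,"yaw":0,"gripper":60}]'

```

```text
clock: 0.6
tool_pos: [186.4, -517.3, 205.2]
eef_rot: [-180.0, 0.0, 0.1]
contact_force: [-0.6, 0.6, 1.0]
grip_width: 65.5
grasp_force: 0.0
```

```bash
python3 -m creep '[{"x":20,"y":-25,"z":0,"yaw":0,"gripper":60},{"x":20,"y":-25,"z":0,"yaw":0,"gripper":60},{"x":20,"y":-25,"z":0,"yaw":0,"gripper":60},{"x":20,"y":-25,"z":0,"yaw":0,"gripper":60},{"x":20,"y":-25,"z":0,"yaw":0,"gripper":60},{"x":20,"y":-25,"z":0,"yaw":0,"gripper":60},{"x":20,"y":-25,"z":0,"yaw":0,"gripper":60},{"x":20,"y":-25,"z":0,"yaw":0,"gripper":60},{"x":20,"y":-25,"z":0,"yaw":0,"gripper":60},{"x":20,"y":-25,"z":0,"yaw":0,"gripper":60},{"x":20,"y":-25,"z":0,"yaw":0,"gripper":60},{"x":20,"y":-25,"z":0,"yaw":0,"gripper":60},{"x":20,"y":-25,"z":0,"yaw":0,"gripper":60},{"x":20,"y":-25,"z":0,"yaw":0,"gripper":60},{"x":20,"y":-25,"z":0,"yaw":0,"gripper":60},{"x":19,"y":-27,"z":0,"yaw":0,"gripper":60},{"x":0,"y":0,"z":40,"yaw":0,"gripper":60},{"x":0,"y":0,"z":40,"yaw":0,"gripper":60},{"x":0,"y":0,"z":40,"yaw":0,"gripper":60},{"x":0,"y":0,"z":0,"yaw":0,"gripper":60}]'
python3 - <<'E'
from h import *
import cv2
from bench import state
print(state()["tool_pos"])
p=[proj(n,[505.4,-115,47]) for n in C]
o=[]
for n in C:
    u,v=map(int,proj(n,[505.4,-115,60]));print(n,u,v)
    o.append(cv2.resize(C[n]["image"][v-40:v+40,u-27:u+26,::-1],(398,600),interpolation=cv2.INTER_CUBIC))
cv2.imwrite("pics/g1.png",np.hstack(o))
E
```

```text
clock: 2.6
tool_pos: [500.2, -113.4, 78.8]
eef_rot: [-179.7, 0.8, 0.2]
contact_force: [-0.5, -0.6, -0.4]
grip_width: 60.2
grasp_force: 0.0
[ 504.85797452 -115.14371541   85.55819182]
scene 331 235
top 315 248
```

View pics/g1.png

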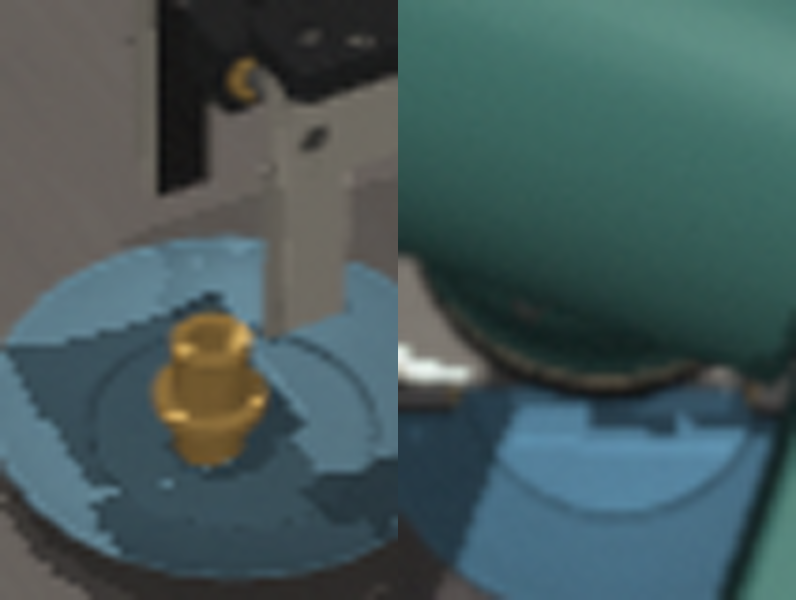

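The +y finger tip's lower corners show at scene ~(340,239) and (349.7,236.5). The bush is upright and undisturbed. I'll check the tip against the projection.

```bash
python3 - <<'E'
from h import *
for x in(-8,8):
  for y in(30,42): print(x,y,proj("scene",[504.9+x,-115.1+y,85.5]))
E
```

```text
-8 30 [342.91033932 233.47577585]
-8 42 [345.87115257 237.13348363]
8 30 [335.87978018 235.97930965]
8 42 [338.80330216 239.67565698]
```

```bash
python3 -m creep '[{"x":0,"y":0,"z":10,"yaw":0,"gripper":40},{"x":0,"y":0,"z":15,"yaw":0,"gripper":36},{"x":0,"y":0,"z":12,"yaw":0,"gripper":32},{"x":0,"y":0,"z":9,"yaw":0,"gripper":30},{"x":0,"y":0,"z":6,"yaw":0,"gripper":28},{"x":0,"y":0,"z":3,"yaw":0,"gripper":28},{"x":0,"y":0,"z":0,"yaw":0,"gripper":28},{"x":0,"y":0,"z":0,"yaw":0,"gripper":28},{"x":0,"y":0,"z":0,"yaw":0,"gripper":28}]' 20
python3 -m creep '[{"x":0,"y":0,"z":0.5,"yaw":0,"gripper":28},{"x":0,"y":0,"z":0.5,"yaw":0,"gripper":28},{"x":0,"y":0,"z":0,"yaw":0,"gripper":28}]'
python3 -m creep '[{"x":0,"y":0,"z":0.5,"yaw":0,"gripper":28},{"x":0,"y":0,"z":0.5,"yaw":0,"gripper":28},{"x":0,"y":0,"z":0,"yaw":0,"gripper":28}]'
```

```text
clock: 3.7
tool_pos: [505.5, -115.4, 31.1]
eef_rot: [180.0, -0.1, 0.0]
contact_force: [-0.5, -0.1, 0.8]
grip_width: 28.1
grasp_force: 0.0
clock: 4.0
tool_pos: [505.1, -115.2, 29.5]
eef_rot: [180.0, -0.0, 0.0]
contact_force: [-0.1, -0.2, 0.5]
grip_width: 28.0
grasp_force: 0.0
clock: 4.3
tool_pos: [505.0, -115.2, 28.4]
eef_rot: [180.0, 0.0, 0.0]
contact_force: [0.6, -0.1, 0.6]
grip_width: 28.0
grasp_force: 0.0
```

```bash
for i in 1 ; do python3 -m creep '[{"x":0,"y":0,"z":0.5,"yaw":0,"gripper":28},{"x":0,"y":0,"z":0,"yaw":0,"gripper":28},{"x":0,"y":0,"z":0,"yaw":0,"gripper":28}]'; done
python3 -m creep '[{"x":0,"y":0,"z":0.5,"yaw":0,"gripper":28},{"x":0,"y":0,"z":0,"yaw":0,"gripper":28},{"x":0,"y":0,"z":0,"yaw":0,"gripper":28}]'
```

```text
clock: 4.6
tool_pos: [505.1, -115.2, 28.0]
eef_rot: [180.0, 0.0, 0.0]
contact_force: [-0.3, -0.0, -1.0]
grip_width: 27.8
grasp_force: 0.0
clock: 4.9
tool_pos: [505.1, -115.2, 27.5]
eef_rot: [180.0, -0.0, 0.0]
contact_force: [0.6, -1.2, 0.3]
grip_width: 28.1
grasp_force: 0.0
```

```bash
python3 - <<'E'
from h import *
import cv2
u,v=map(int,proj("scene",[505.4,-115,35]))
cv2.imwrite("pics/g2.png",cv2.resize(C["scene"]["image"][v-25:v+25,u-33:u+34,::-1],(800,600),interpolation=cv2.INTER_CUBIC))
E
```

```text
(no output)
```

View pics/g2.png

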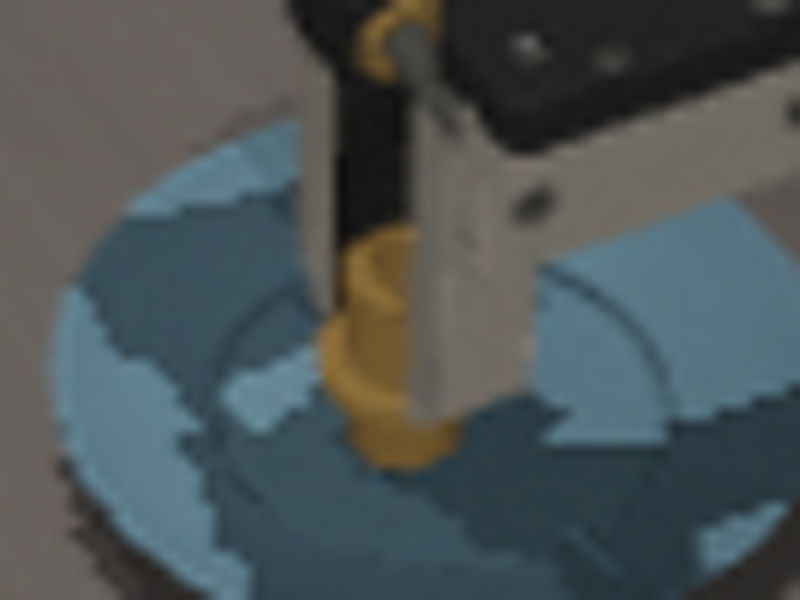

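Fingers straddle the neck, with tips just above the shoulder at crop (420,410). A little lower still, then grip.

```bash
python3 -m creep '[{"x":0,"y":0,"z":0.5,"yaw":0,"gripper":28},{"x":0,"y":0,"z":0,"yaw":0,"gripper":28},{"x":0,"y":0,"z":0,"yaw":0,"gripper":28}]'
python3 -m creep '[{"x":0,"y":0,"z":0,"yaw":0,"gripper":18},{"x":0,"y":0,"z":0,"yaw":0,"gripper":18},{"x":0,"y":0,"z":0,"yaw":0,"gripper":18},{"x":0,"y":0,"z":0,"yaw":0,"gripper":18},{"x":0,"y":0,"z":0,"yaw":0,"gripper":18}]' 50
```

```text
clock: 5.3
tool_pos: [505.2, -115.3, 27.3]
eef_rot: [180.0, -0.0, 0.0]
contact_force: [0.2, 0.2, 2.2]
grip_width: 27.9
grasp_force: 1.0
clock: 5.8
tool_pos: [505.4, -115.5, 27.3]
eef_rot: [180.0, -0.0, 0.0]
contact_force: [-0.9, -1.1, 3.3]
grip_width: 21.1
grasp_force: 50.2
```

```bash
python3 -m creep '[{"x":0,"y":0,"z":-3,"yaw":0,"gripper":18},{"x":0,"y":0,"z":-7,"yaw":0,"gripper":18},{"x":0,"y":0,"z":-15,"yaw":0,"gripper":18},{"x":0,"y":0,"z":-20,"yaw":0,"gripper":18},{"x":0,"y":0,"z":-20,"yaw":0,"gripper":18},{"x":0,"y":0,"z":-20,"yaw":0,"gripper":18},{"x":0,"y":0,"z":-10,"yaw":0,"gripper":18},{"x":0,"y":0,"z":-5,"yaw":0,"gripper":18},{"x":0,"y":0,"z":0,"yaw":0,"gripper":18}]'
python3 -m creep '[{"x":1.7,"y":-10,"z":0,"yaw":0,"gripper":18},{"x":1.7,"y":-20,"z":0,"yaw":0,"gripper":18},{"x":1.7,"y":-20,"z":0,"yaw":0,"gripper":18},{"x":1.7,"y":-20,"z":0,"yaw":0,"gripper":18},{"x":1.7,"y":-20,"z":0,"yaw":0,"gripper":18},{"x":1.7,"y":-20,"z":0,"yaw":0,"gripper":18},{"x":1.7,"y":-20,"z":0,"yaw":0,"gripper":18},{"x":1.7,"y":-20,"z":0,"yaw":0,"gripper":18},{"x":1.7,"y":-20,"z":0,"yaw":0,"gripper":18},{"x":1.7,"y":-20,"z":0,"yaw":0,"gripper":18},{"x":1.7,"y":-20,"z":0,"yaw":0,"gripper":18},{"x":1.7,"y":-20,"z":0,"yaw":0,"gripper":18},{"x":1.7,"y":-20,"z":0,"yaw":0,"gripper":18},{"x":1.7,"y":-20,"z":0,"yaw":0,"gripper":18},{"x":1.7,"y":-20,"z":0,"yaw":0,"gripper":18},{"x":1.7,"y":-20,"z":0,"yaw":0,"gripper":18},{"x":1.7,"y":-20,"z":0,"yaw":0,"gripper":18},{"x":0.5,"y":-12,"z":0,"yaw":0,"gripper":18},{"x":0,"y":0,"z":0,"yaw":0,"gripper":18},{"x":0,"y":0,"z":0,"yaw":0,"gripper":18}]'
python3 -m creep '[{"x":0,"y":0,"z":10,"yaw":0,"gripper":18},{"x":0,"y":0,"z":10,"yaw":0,"gripper":18},{"x":0,"y":0,"z":4,"yaw":0,"gripper":18},{"x":0,"y":0,"z":0,"yaw":0,"gripper":18},{"x":0,"y":0,"z":0,"yaw":0,"gripper":18},{"x":0,"y":0,"z":0,"yaw":0,"gripper":18}]'
python3 - <<'E'
from h import *
import cv2
from bench import state
print(state())
u,v=map(int,proj("scene",[534.8,226.5,80]));print(u,v)
a=cv2.resize(C["scene"]["image"][v-30:v+30,u-20:u+20,::-1],(400,600),interpolation=cv2.INTER_CUBIC)
u,v=map(int,proj("top",[534.8,226.5,80]));print(u,v)
b=cv2.resize(C["top"]["image"][v-45:v+45,u-30:u+30,::-1],(400,600),interpolation=cv2.INTER_CUBIC)
cv2.imwrite("pics/g3.png",np.hstack([a,b]))
E
```

```text
clock: 6.7
tool_pos: [505.1, -115.2, 127.1]
eef_rot: [180.0, -0.0, 0.0]
contact_force: [0.6, 1.0, -1.4]
grip_width: 21.2
grasp_force: 50.1
clock: 8.7
tool_pos: [533.7, 226.6, 126.3]
eef_rot: [179.9, 0.1, 0.1]
contact_force: [-0.2, -0.2, -0.7]
grip_width: 21.0
grasp_force: 50.1
clock: 9.3
tool_pos: [534.6, 226.8, 103.4]
eef_rot: [-180.0, -0.1, 0.0]
contact_force: [0.7, -0.8, -1.3]
grip_width: 21.0
grasp_force: 50.1
{'clock': 9.4, 'joint_positions': array([ 1.74099793e+01,  1.11791596e+01,  8.32451631e+01, -4.06074413e-03,
        8.55175504e+01,  1.07363690e+02]), 'joint_vel': array([ 0.0464919 ,  0.03483286,  0.00881119,  0.04845734, -0.00346738,
       -0.02073174]), 'joint_torque': array([-3.27558210e-02, -3.80172050e+01, -2.96388406e+01, -9.73510469e-03,
       -7.72058917e-02,  2.42054313e-06]), 'tool_pos': array([534.54457164, 226.90983866, 103.49010322]), 'eef_rot': array([-1.79986517e+02, -5.66862658e-02,  4.65982326e-02]), 'contact_force': array([ 0.10067457, -0.71456017, -0.61041588]), 'ft_torque': array([ 0.03636048,  0.05616735, -0.00582904]), 'grasp_force': 50.115235423361355, 'grip_width': 21.156904016964052}
417 361
131 229
```

View pics/g3.png

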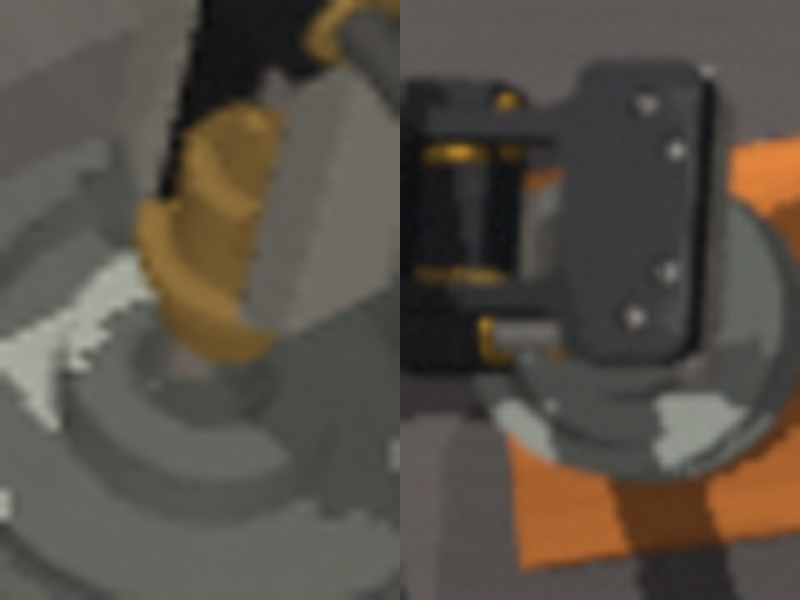

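The bush is held upright as far as it can be seen. The shank above the bore is partly hidden and the lean in the view could be perspective. I'll overlay the projected model to verify the tilt and offset.

```bash
python3 - <<'E'
from h import *
import cv2
u0,v0=397,331;S=10
im=cv2.resize(C["scene"]["image"][v0:v0+60,u0:u0+40,::-1],(400,600),interpolation=cv2.INTER_CUBIC)
raw=im.copy()
a=np.linspace(0,2*np.pi,60)
def circ(c,r,z,col):
    P=[(proj("scene",[c[0]+r*np.cos(t),c[1]+r*np.sin(t),z])-[u0,v0]+.5)*S for t in a]
    cv2.polylines(im,[np.int32(P)],True,col,1)
b=(534.6,226.8);T=103.4
for r,z in((11,20),(11,0),(16,0),(16,-4),(10,-4),(8.5,-22)): circ(b,r,T+z,(0,255,0))
w=(535.1,226.8)
for r in(12.7,22): circ(w,r,68,(0,0,255))
circ(w,45,66,(255,0,255))
cv2.imwrite("pics/g4.png",np.hstack([raw,im]))
E
```

```text
(no output)
```

View pics/g4.png

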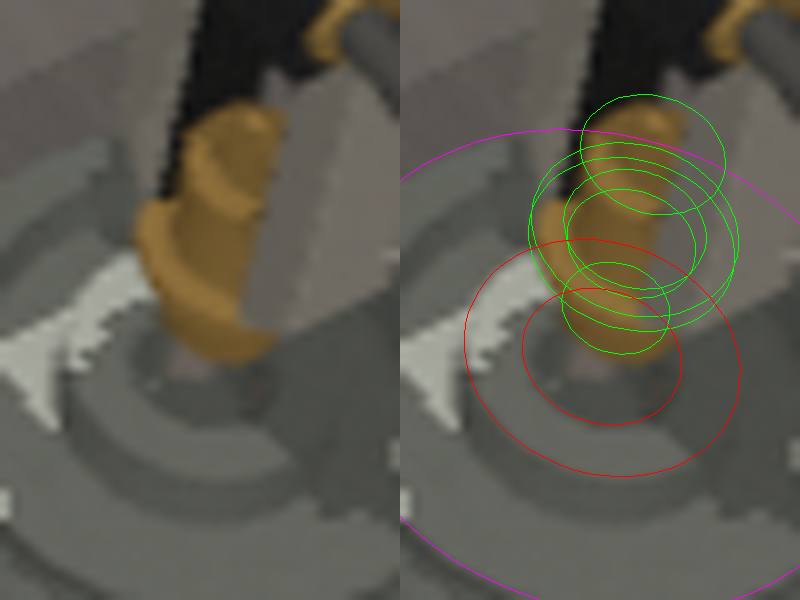

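The model fits an upright bush, shifted about 0.7 px relative to the TCP, and the hub rings fit too. I'll apply a small correction of +0.8 in x and -0.5 in y, then descend and let the side force show any remaining offset.

```bash
python3 -m creep '[{"x":0.8,"y":0.5,"z":4,"yaw":0,"gripper":18},{"x":0,"y":0,"z":4,"yaw":0,"gripper":18},{"x":0,"y":0,"z":3,"yaw":0,"gripper":18},{"x":0,"y":0,"z":2,"yaw":0,"gripper":18},{"x":0,"y":0,"z":0,"yaw":0,"gripper":18},{"x":0,"y":0,"z":0,"yaw":0,"gripper":18}]' 60
python3 -m creep '[{"x":0,"y":0,"z":0.5,"yaw":0,"gripper":18},{"x":0,"y":0,"z":0.5,"yaw":0,"gripper":18},{"x":0,"y":0,"z":0,"yaw":0,"gripper":18},{"x":0,"y":0,"z":0,"yaw":0,"gripper":18}]'
python3 - <<'E'
from bench import state,camera
s=state();print(s["tool_pos"],s["contact_force"],s["ft_torque"])
E
```

```text
clock: 10.1
tool_pos: [535.0, 226.3, 89.9]
eef_rot: [180.0, 0.0, 0.0]
contact_force: [-0.1, 0.5, -0.2]
grip_width: 20.9
grasp_force: 60.1
clock: 10.5
tool_pos: [535.0, 226.3, 89.0]
eef_rot: [180.0, -0.0, 0.0]
contact_force: [-0.4, 0.6, -0.7]
grip_width: 20.9
grasp_force: 60.1
[535.04630024 226.30813542  88.99489694] [-0.37531582  0.59437526 -0.66746116] [0.01734952 0.03154331 0.04778475]
```

```bash
python3 -m creep '[{"x":0,"y":0,"z":0.5,"yaw":0,"gripper":18},{"x":0,"y":0,"z":0,"yaw":0,"gripper":18},{"x":0,"y":0,"z":0,"yaw":0,"gripper":18}]'
python3 -m creep '[{"x":0,"y":0,"z":0.5,"yaw":0,"gripper":18},{"x":0,"y":0,"z":0,"yaw":0,"gripper":18},{"x":0,"y":0,"z":0,"yaw":0,"gripper":18}]'
python3 -c '
from bench import state
s=state();print(s["tool_pos"],s["contact_force"],s["ft_torque"])'
```

```text
clock: 10.8
tool_pos: [535.0, 226.3, 88.4]
eef_rot: [180.0, 0.0, 0.0]
contact_force: [-0.1, -0.4, -0.2]
grip_width: 20.7
grasp_force: 60.1
clock: 11.1
tool_pos: [535.0, 226.3, 87.9]
eef_rot: [180.0, 0.0, 0.0]
contact_force: [-0.1, 0.1, -1.5]
grip_width: 20.8
grasp_force: 60.1
[535.00087742 226.30064578  87.87740568] [-0.11293828  0.14072811 -1.53924293] [ 0.09029293  0.02281437 -0.0347167 ]
```

```bash
python3 -m creep '[{"x":0,"y":0,"z":0.5,"yaw":0,"gripper":18},{"x":0,"y":0,"z":0,"yaw":0,"gripper":18},{"x":0,"y":0,"z":0,"yaw":0,"gripper":18}]'
python3 -m creep '[{"x":0,"y":0,"z":0.5,"yaw":0,"gripper":18},{"x":0,"y":0,"z":0,"yaw":0,"gripper":18},{"x":0,"y":0,"z":0,"yaw":0,"gripper":18}]'
python3 -m creep '[{"x":0,"y":0,"z":0.5,"yaw":0,"gripper":18},{"x":0,"y":0,"z":0,"yaw":0,"gripper":18},{"x":0,"y":0,"z":0,"yaw":0,"gripper":18}]'
python3 -c '
from bench import state
s=state();print(s["tool_pos"],s["contact_force"],s["ft_torque"])'
```

```text
clock: 11.4
tool_pos: [535.0, 226.3, 87.4]
eef_rot: [180.0, 0.0, 0.0]
contact_force: [-0.8, -0.1, -0.6]
grip_width: 21.2
grasp_force: 60.1
clock: 11.7
tool_pos: [535.0, 226.3, 86.9]
eef_rot: [180.0, 0.0, 0.0]
contact_force: [-0.4, -0.5, 0.0]
grip_width: 20.6
grasp_force: 60.1
clock: 12.0
tool_pos: [535.0, 226.3, 86.4]
eef_rot: [180.0, 0.0, 0.0]
contact_force: [-0.6, 0.6, -0.7]
grip_width: 21.2
grasp_force: 60.1
[535.01536529 226.27507333  86.40655152] [-0.59581872  0.63456556 -0.67795337] [ 0.0515985   0.05432919 -0.01540499]
```

```bash
python3 -m creep '[{"x":0,"y":0,"z":0.5,"yaw":0,"gripper":18},{"x":0,"y":0,"z":0.3,"yaw":0,"gripper":18},{"x":0,"y":0,"z":0,"yaw":0,"gripper":18}]'
python3 -m creep '[{"x":0,"y":0,"z":0.5,"yaw":0,"gripper":18},{"x":0,"y":0,"z":0.3,"yaw":0,"gripper":18},{"x":0,"y":0,"z":0,"yaw":0,"gripper":18}]'
python3 -c '
from bench import state
s=state();print(s["tool_pos"],s["contact_force"],s["ft_torque"])'
```

```text
clock: 12.3
tool_pos: [535.0, 226.3, 85.6]
eef_rot: [180.0, 0.0, 0.0]
contact_force: [-0.5, 0.5, -0.8]
grip_width: 21.0
grasp_force: 60.1
clock: 12.6
tool_pos: [535.0, 226.3, 84.8]
eef_rot: [180.0, 0.0, 0.0]
contact_force: [0.5, -0.5, -1.4]
grip_width: 20.8
grasp_force: 60.1
[534.98475611 226.29362787  84.76754825] [ 0.52998471 -0.53065869 -1.35876776] [0.06993664 0.00746546 0.0396815 ]
```

```bash
python3 -m creep '[{"x":0,"y":0,"z":0.5,"yaw":0,"gripper":18},{"x":0,"y":0,"z":0.5,"yaw":0,"gripper":18},{"x":0,"y":0,"z":0,"yaw":0,"gripper":18}]'
python3 -m creep '[{"x":0,"y":0,"z":0.5,"yaw":0,"gripper":18},{"x":0,"y":0,"z":0.5,"yaw":0,"gripper":18},{"x":0,"y":0,"z":0,"yaw":0,"gripper":18}]'
python3 -m creep '[{"x":0,"y":0,"z":0.5,"yaw":0,"gripper":18},{"x":0,"y":0,"z":0.5,"yaw":0,"gripper":18},{"x":0,"y":0,"z":0,"yaw":0,"gripper":18}]'
python3 -c '
from bench import state
s=state();print(s["tool_pos"],s["contact_force"],s["ft_torque"])'
```

```text
clock: 12.9
tool_pos: [534.9, 226.3, 83.7]
eef_rot: [180.0, 0.0, 0.0]
contact_force: [-0.0, 0.0, -1.4]
grip_width: 20.4
grasp_force: 60.1
clock: 13.2
tool_pos: [535.0, 226.3, 82.7]
eef_rot: [180.0, 0.0, 0.0]
contact_force: [-0.7, 0.5, -0.8]
grip_width: 20.7
grasp_force: 60.1
clock: 13.5
tool_pos: [535.0, 226.3, 81.8]
eef_rot: [180.0, 0.0, 0.0]
contact_force: [-0.1, -0.0, -0.5]
grip_width: 20.4
grasp_force: 60.1
[534.97714387 226.26315418  81.75048129] [-0.12904226 -0.00788118 -0.49763049] [0.01176006 0.01074059 0.00200852]
```

```bash
python3 -m creep '[{"x":0,"y":0,"z":0.5,"yaw":0,"gripper":18},{"x":0,"y":0,"z":0.5,"yaw":0,"gripper":18},{"x":0,"y":0,"z":0.5,"yaw":0,"gripper":18},{"x":0,"y":0,"z":0.5,"yaw":0,"gripper":18},{"x":0,"y":0,"z":0,"yaw":0,"gripper":18}]'
python3 -m creep '[{"x":0,"y":0,"z":0.5,"yaw":0,"gripper":18},{"x":0,"y":0,"z":0.5,"yaw":0,"gripper":18},{"x":0,"y":0,"z":0.5,"yaw":0,"gripper":18},{"x":0,"y":0,"z":0.5,"yaw":0,"gripper":18},{"x":0,"y":0,"z":0,"yaw":0,"gripper":18}]'
python3 -m creep '[{"x":0,"y":0,"z":0.5,"yaw":0,"gripper":18},{"x":0,"y":0,"z":0.5,"yaw":0,"gripper":18},{"x":0,"y":0,"z":0.5,"yaw":0,"gripper":18},{"x":0,"y":0,"z":0.5,"yaw":0,"gripper":18},{"x":0,"y":0,"z":0,"yaw":0,"gripper":18}]'
python3 -c '
from bench import state
s=state();print(s["tool_pos"],s["contact_force"],s["ft_torque"])'
```

```text
clock: 14.0
tool_pos: [535.0, 226.2, 79.7]
eef_rot: [180.0, 0.0, 0.0]
contact_force: [0.9, -0.7, -0.1]
grip_width: 21.0
grasp_force: 60.1
clock: 14.5
tool_pos: [535.0, 226.1, 78.0]
eef_rot: [180.0, -0.0, 0.0]
contact_force: [0.4, -1.9, 0.8]
grip_width: 20.9
grasp_force: 60.2
clock: 15.0
tool_pos: [535.2, 226.1, 76.2]
eef_rot: [180.0, -0.0, 0.0]
contact_force: [-1.6, -2.2, 3.4]
grip_width: 20.6
grasp_force: 60.5
[535.16405408 226.10608694  76.19316219] [-1.58145978 -2.21339514  3.40963361] [-0.57051633  0.41389493 -0.01348921]
```

A small side force of (-1.6,-2.2) N has appeared. I'll ease 0.4 mm that way and go on.

```bash
python3 -m creep '[{"x":-0.3,"y":0.4,"z":0,"yaw":0,"gripper":18},{"x":0,"y":0,"z":0,"yaw":0,"gripper":18},{"x":0,"y":0,"z":0,"yaw":0,"gripper":18}]'
python3 -m creep '[{"x":0,"y":0,"z":0.5,"yaw":0,"gripper":18},{"x":0,"y":0,"z":0.5,"yaw":0,"gripper":18},{"x":0,"y":0,"z":0,"yaw":0,"gripper":18}]'
python3 -c '
from bench import state
s=state();print(s["tool_pos"],s["contact_force"],s["ft_torque"])'
```

```text
clock: 15.3
tool_pos: [535.0, 226.1, 76.1]
eef_rot: [-180.0, -0.1, 0.0]
contact_force: [-0.8, -2.2, 4.1]
grip_width: 20.5
grasp_force: 60.5
clock: 15.6
tool_pos: [535.0, 226.0, 75.2]
eef_rot: [-180.0, -0.0, 0.0]
contact_force: [-1.5, -2.5, 5.8]
grip_width: 20.9
grasp_force: 60.6
[535.04326898 225.9991574   75.22679747] [-1.51534504 -2.47847968  5.76794588] [-0.41277906  0.20713696 -0.02147885]
```

```bash
python3 -m creep '[{"x":-0.3,"y":0.5,"z":0,"yaw":0,"gripper":18},{"x":0,"y":0,"z":0.5,"yaw":0,"gripper":18},{"x":0,"y":0,"z":0.5,"yaw":0,"gripper":18},{"x":0,"y":0,"z":0,"yaw":0,"gripper":18}]'
python3 -c '
from bench import state
s=state();print(s["tool_pos"],s["contact_force"],s["ft_torque"])'
```

```text
clock: 16.0
tool_pos: [535.0, 225.9, 74.7]
eef_rot: [-179.9, -0.1, 0.1]
contact_force: [-0.8, -1.5, 6.4]
grip_width: 20.6
grasp_force: 60.8
[535.02007809 225.94421651  74.684454  ] [-0.83637923 -1.51874225  6.38160365] [-0.29612418  0.28009169  0.01190438]
```

```bash
python3 -m creep '[{"x":-0.1,"y":0.2,"z":0.5,"yaw":0,"gripper":18},{"x":0,"y":0,"z":0.5,"yaw":0,"gripper":18},{"x":0,"y":0,"z":0.5,"yaw":0,"gripper":18},{"x":0,"y":0,"z":0,"yaw":0,"gripper":18}]'
python3 -m creep '[{"x":0,"y":0.1,"z":0.5,"yaw":0,"gripper":18},{"x":0,"y":0,"z":0.5,"yaw":0,"gripper":18},{"x":0,"y":0,"z":0.5,"yaw":0,"gripper":18},{"x":0,"y":0,"z":0,"yaw":0,"gripper":18}]'
python3 -c '
from bench import state
s=state();print(s["tool_pos"],s["contact_force"],s["ft_torque"])'
```

```text
clock: 16.4
tool_pos: [535.1, 225.9, 73.7]
eef_rot: [-179.9, -0.1, 0.1]
contact_force: [-1.3, -0.5, 7.0]
grip_width: 21.0
grasp_force: 60.9
clock: 16.8
tool_pos: [535.2, 225.9, 72.6]
eef_rot: [-179.9, -0.2, 0.1]
contact_force: [-1.8, -1.4, 9.5]
grip_width: 20.6
grasp_force: 61.1
[535.17729314 225.94560038  72.59767525] [-1.79466924 -1.41391846  9.52758431] [-0.27363507  0.43617323 -0.02244347]
```

```bash
python3 -m creep '[{"x":-0.4,"y":0.2,"z":0.5,"yaw":0,"gripper":18},{"x":0,"y":0,"z":0.5,"yaw":0,"gripper":18},{"x":0,"y":0,"z":0.5,"yaw":0,"gripper":18},{"x":0,"y":0,"z":0,"yaw":0,"gripper":18}]'
python3 -m creep '[{"x":-0.1,"y":0.1,"z":0.5,"yaw":0,"gripper":18},{"x":0,"y":0,"z":0.5,"yaw":0,"gripper":18},{"x":0,"y":0,"z":0.5,"yaw":0,"gripper":18},{"x":0,"y":0,"z":0,"yaw":0,"gripper":18}]'
python3 -c '
from bench import state
s=state();print(s["tool_pos"],s["contact_force"],s["ft_torque"])'
```

```text
clock: 17.2
tool_pos: [535.2, 226.0, 71.6]
eef_rot: [-179.9, -0.2, 0.1]
contact_force: [-1.5, -0.4, 10.0]
grip_width: 20.6
grasp_force: 61.2
clock: 17.6
tool_pos: [535.2, 226.0, 70.5]
eef_rot: [-179.8, -0.2, 0.1]
contact_force: [-0.9, -0.4, 11.7]
grip_width: 20.7
grasp_force: 61.3
[535.23959859 226.00095612  70.54259489] [-0.92238131 -0.44047158 11.72403438] [-0.19892325  0.43532155  0.03490779]
```

```bash
python3 -m creep '[{"x":-0.2,"y":0,"z":0.5,"yaw":0,"gripper":18},{"x":0,"y":0,"z":0.5,"yaw":0,"gripper":18},{"x":0,"y":0,"z":0.5,"yaw":0,"gripper":18},{"x":0,"y":0,"z":0,"yaw":0,"gripper":18}]'
python3 -m creep '[{"x":-0.2,"y":0,"z":0.5,"yaw":0,"gripper":18},{"x":0,"y":0,"z":0.5,"yaw":0,"gripper":18},{"x":0,"y":0,"z":0.5,"yaw":0,"gripper":18},{"x":0,"y":0,"z":0,"yaw":0,"gripper":18}]'
python3 -c '
from bench import state
s=state();print(s["tool_pos"],s["contact_force"],s["ft_torque"])'
```

```text
clock: 18.0
tool_pos: [535.3, 226.0, 69.4]
eef_rot: [-179.8, -0.3, 0.1]
contact_force: [-2.3, -0.1, 13.4]
grip_width: 20.8
grasp_force: 61.4
clock: 18.4
tool_pos: [535.3, 226.1, 68.4]
eef_rot: [-179.8, -0.3, 0.1]
contact_force: [-2.1, -1.5, 12.6]
grip_width: 21.3
grasp_force: 61.6
[535.27424878 226.06489753  68.358448  ] [-2.0830424  -1.52021285 12.56693673] [-0.23494099  0.46656877  0.05194885]
```

```bash
python3 -m creep '[{"x":-0.2,"y":0.2,"z":0.5,"yaw":0,"gripper":18},{"x":0,"y":0,"z":0.5,"yaw":0,"gripper":18},{"x":0,"y":0,"z":0,"yaw":0,"gripper":18}]'
python3 -m creep '[{"x":0,"y":0,"z":0.5,"yaw":0,"gripper":18},{"x":0,"y":0,"z":0.5,"yaw":0,"gripper":18},{"x":0,"y":0,"z":0,"yaw":0,"gripper":18}]'
python3 -m creep '[{"x":0,"y":0,"z":0.5,"yaw":0,"gripper":18},{"x":0,"y":0,"z":0.5,"yaw":0,"gripper":18},{"x":0,"y":0,"z":0,"yaw":0,"gripper":18}]'
python3 -c '
from bench import state
s=state();print(s["tool_pos"],s["contact_force"],s["ft_torque"])'
```

```text
clock: 18.7
tool_pos: [535.3, 226.0, 67.7]
eef_rot: [-179.8, -0.3, 0.1]
contact_force: [-3.2, -0.7, 13.5]
grip_width: 20.6
grasp_force: 61.8
clock: 19.0
tool_pos: [535.3, 226.0, 67.1]
eef_rot: [-179.8, -0.4, 0.1]
contact_force: [-2.6, -1.1, 16.3]
grip_width: 21.0
grasp_force: 62.0
clock: 19.3
tool_pos: [535.3, 226.0, 66.6]
eef_rot: [-179.8, -0.4, 0.1]
contact_force: [-3.2, -1.8, 18.2]
grip_width: 20.7
grasp_force: 62.2
[535.2970981  226.02295746  66.55585862] [-3.216831   -1.76348888 18.1510725 ] [-0.31804677  0.77498274 -0.03419079]
```

The sum z+(F-1)/3 has levelled at about 72.2, so the shoulder appears to be down. I'll push to about 23 N to seat it all round.

```bash
python3 -m creep '[{"x":-0.5,"y":0.2,"z":0.5,"yaw":0,"gripper":18},{"x":0,"y":0,"z":0.5,"yaw":0,"gripper":18},{"x":0,"y":0,"z":0,"yaw":0,"gripper":18}]'
python3 -m creep '[{"x":0,"y":0,"z":0.5,"yaw":0,"gripper":18},{"x":0,"y":0,"z":0.5,"yaw":0,"gripper":18},{"x":0,"y":0,"z":0,"yaw":0,"gripper":18},{"x":0,"y":0,"z":0,"yaw":0,"gripper":18}]'
python3 - <<'E'
from h import *
from bench import state
import cv2
s=state();print(s["tool_pos"],s["eef_rot"],s["contact_force"],s["ft_torque"])
u,v=map(int,proj("scene",[535,226.5,66]))
cv2.imwrite("pics/g5.png",cv2.resize(C["scene"]["image"][v-24:v+24,u-32:u+32,::-1],(800,600),interpolation=cv2.INTER_CUBIC))
E
```

```text
clock: 19.6
tool_pos: [535.3, 226.0, 66.2]
eef_rot: [-179.8, -0.4, 0.1]
contact_force: [-2.3, -2.0, 18.6]
grip_width: 20.8
grasp_force: 62.5
clock: 20.0
tool_pos: [535.3, 226.0, 65.7]
eef_rot: [-179.8, -0.5, 0.1]
contact_force: [-3.6, -1.8, 20.3]
grip_width: 21.0
grasp_force: 62.7
[535.34447427 226.01740832  65.65004856] [-1.79785338e+02 -4.55085008e-01  6.18457066e-02] [-4.83969354 -1.69491911 20.17602057] [-0.35992678  0.84647841  0.02929494]
```

View pics/g5.png

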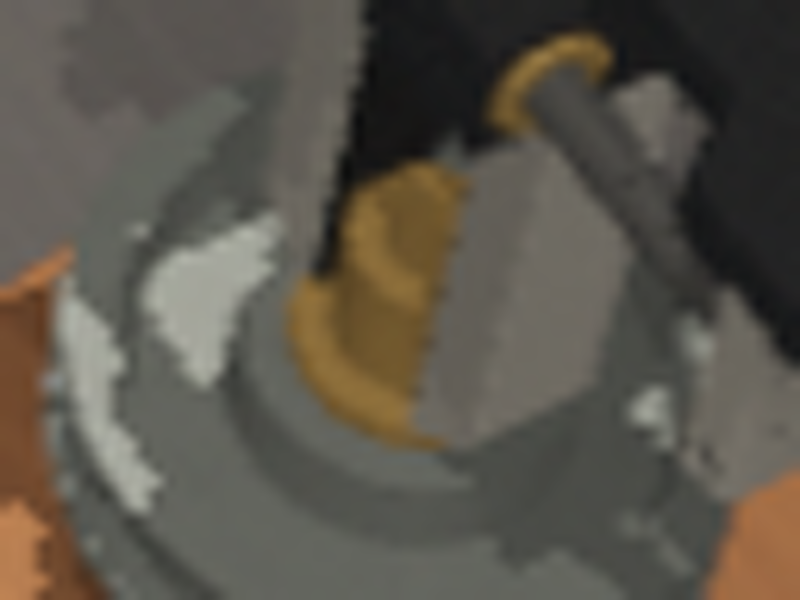

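It looks seated: the flange sits on the hub at crop (290-440, 280-445), with no shank visible. A little more push to be sure, then release.

```bash
python3 -m creep '[{"x":-0.5,"y":0.2,"z":0.5,"yaw":0,"gripper":18},{"x":-0.3,"y":0,"z":0.5,"yaw":0,"gripper":18},{"x":0,"y":0,"z":0.5,"yaw":0,"gripper":18},{"x":0,"y":0,"z":0,"yaw":0,"gripper":18},{"x":0,"y":0,"z":0,"yaw":0,"gripper":18}]'
python3 -m creep '[{"x":0,"y":0,"z":0.5,"yaw":0,"gripper":18},{"x":0,"y":0,"z":0.5,"yaw":0,"gripper":18},{"x":0,"y":0,"z":0,"yaw":0,"gripper":18},{"x":0,"y":0,"z":0,"yaw":0,"gripper":18}]'
python3 -c '
from bench import state
s=state();print(s["tool_pos"],s["contact_force"],s["ft_torque"])'
```

```text
clock: 20.6
tool_pos: [535.3, 226.0, 65.0]
eef_rot: [-179.8, -0.6, 0.1]
contact_force: [-3.3, -1.2, 21.5]
grip_width: 20.8
grasp_force: 63.0
clock: 21.0
tool_pos: [535.3, 226.0, 64.5]
eef_rot: [-179.8, -0.6, 0.1]
contact_force: [-4.0, -0.9, 22.9]
grip_width: 20.9
grasp_force: 63.3
[535.34572267 226.03337093  64.46172464] [-3.95347454 -0.89730145 22.87259812] [-0.40558937  0.93476069 -0.02637704]
```

```bash
python3 -m creep '[{"x":0.3,"y":-0.2,"z":-1.2,"yaw":0,"gripper":18},{"x":0.3,"y":-0.2,"z":-1.2,"yaw":0,"gripper":18},{"x":0.3,"y":0,"z":-1.2,"yaw":0,"gripper":18},{"x":0.3,"y":0,"z":-1.2,"yaw":0,"gripper":18},{"x":0,"y":0,"z":-1.2,"yaw":0,"gripper":18},{"x":0,"y":0,"z":-1,"yaw":0,"gripper":18},{"x":0,"y":0,"z":0,"yaw":0,"gripper":18},{"x":0,"y":0,"z":0,"yaw":0,"gripper":18}]'

```

```text
clock: 21.8
tool_pos: [535.3, 226.0, 68.0]
eef_rot: [-179.8, -0.4, 0.1]
contact_force: [-1.4, -1.1, 13.7]
grip_width: 20.6
grasp_force: 61.7
```

```bash
python3 -m creep '[{"x":0,"y":0,"z":-1.2,"yaw":0,"gripper":18},{"x":0,"y":0,"z":-1.2,"yaw":0,"gripper":18},{"x":0,"y":0,"z":-1.2,"yaw":0,"gripper":18},{"x":0,"y":0,"z":-1.2,"yaw":0,"gripper":18},{"x":0,"y":0,"z":0,"yaw":0,"gripper":18},{"x":0,"y":0,"z":0,"yaw":0,"gripper":18}]'
python3 -m creep '[{"x":0,"y":0,"z":0,"yaw":0,"gripper":26},{"x":0,"y":0,"z":0,"yaw":0,"gripper":32},{"x":0,"y":0,"z":0,"yaw":0,"gripper":40},{"x":0,"y":0,"z":0,"yaw":0,"gripper":40},{"x":0,"y":0,"z":0,"yaw":0,"gripper":40}]' 10
python3 -c '
from bench import state
s=state();print(s["tool_pos"],s["contact_force"],s["ft_torque"])'
```

```text
clock: 22.4
tool_pos: [535.2, 226.0, 70.6]
eef_rot: [-179.8, -0.3, 0.1]
contact_force: [2.6, 0.7, 6.5]
grip_width: 20.7
grasp_force: 60.9
clock: 22.9
tool_pos: [532.5, 224.8, 68.1]
eef_rot: [-180.0, 0.1, 0.1]
contact_force: [0.4, 0.6, 1.0]
grip_width: 39.7
grasp_force: 0.5
[532.52658594 224.83272058  68.10650956] [0.4180566  0.64691562 1.01818657] [ 0.17131787 -0.03172927  0.03271241]
```

Released. I'll rise clear and check with both cameras.

```bash
python3 -m creep '[{"x":0,"y":0,"z":-5,"yaw":0,"gripper":40},{"x":0,"y":0,"z":-10,"yaw":0,"gripper":40},{"x":0,"y":0,"z":-15,"yaw":0,"gripper":40},{"x":0,"y":0,"z":-15,"yaw":0,"gripper":40},{"x":2.6,"y":-1.2,"z":0,"yaw":0,"gripper":10},{"x":0,"y":0,"z":0,"yaw":0,"gripper":0},{"x":0,"y":0,"z":0,"yaw":0,"gripper":0},{"x":0,"y":0,"z":0,"yaw":0,"gripper":0}]' 10
python3 - <<'E'
from h import *
import cv2
u0,v0=385,336;S=12.5
im=cv2.resize(C["scene"]["image"][v0:v0+48,u0:u0+64,::-1],(800,600),interpolation=cv2.INTER_CUBIC)
a=np.linspace(0,2*np.pi,40,endpoint=False)
w=(535.3,226.8)
for r,z,k in((11,92,(0,255,0)),(16,72,(0,255,0)),(16,68,(255,255,0)),(22,68,(0,0,255))):
    for t in a:
        p=(proj("scene",[w[0]+r*np.cos(t),w[1]+r*np.sin(t),z])-[u0,v0]+.5)*S
        cv2.circle(im,tuple(np.int32(p)),1,k,-1)
cv2.imwrite("pics/g6.png",im)
E
```

```text
clock: 23.7
tool_pos: [535.2, 225.6, 113.2]
eef_rot: [180.0, 0.1, 0.0]
contact_force: [0.5, 0.4, 0.0]
grip_width: 11.7
grasp_force: 0.0
```

View pics/g6.png

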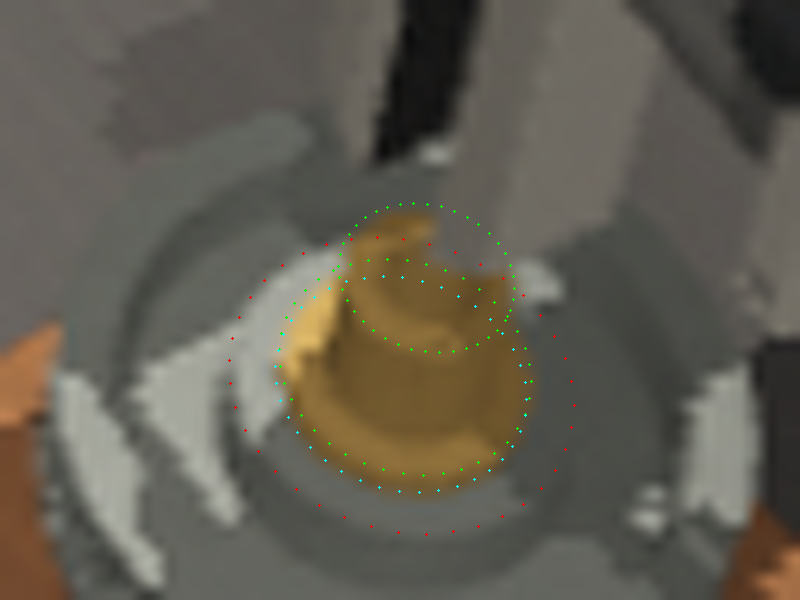

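The home-height model (green neck top and flange, cyan shoulder underside) fits the picture at crop (430,280) and (410,490). For flushness I'll add a straight push on the neck top with closed fingertips. The touch height (expected 92) also checks the seating.

```bash
python3 -m creep '[{"x":0,"y":0,"z":5,"yaw":0,"gripper":0},{"x":0,"y":0,"z":6,"yaw":0,"gripper":0},{"x":0,"y":0,"z":5,"yaw":0,"gripper":0},{"x":0,"y":0,"z":2,"yaw":0,"gripper":0},{"x":0,"y":0,"z":0,"yaw":0,"gripper":0},{"x":0,"y":0,"z":0,"yaw":0,"gripper":0}]' 20
python3 -m creep '[{"x":0,"y":0,"z":0.7,"yaw":0,"gripper":0},{"x":0,"y":0,"z":0.7,"yaw":0,"gripper":0},{"x":0,"y":0,"z":0.6,"yaw":0,"gripper":0},{"x":0,"y":0,"z":0,"yaw":0,"gripper":0},{"x":0,"y":0,"z":0,"yaw":0,"gripper":0}]'
python3 -m creep '[{"x":0,"y":0,"z":0.7,"yaw":0,"gripper":0},{"x":0,"y":0,"z":0.7,"yaw":0,"gripper":0},{"x":0,"y":0,"z":0.6,"yaw":0,"gripper":0},{"x":0,"y":0,"z":0,"yaw":0,"gripper":0},{"x":0,"y":0,"z":0,"yaw":0,"gripper":0}]'
```

```text
clock: 24.4
tool_pos: [535.8, 225.8, 96.1]
eef_rot: [180.0, -0.0, 0.0]
contact_force: [0.4, 0.0, -0.7]
grip_width: 0.8
grasp_force: 0.0
clock: 24.9
tool_pos: [535.7, 225.8, 94.2]
eef_rot: [180.0, -0.0, 0.0]
contact_force: [-0.5, 0.2, 0.2]
grip_width: 0.5
grasp_force: 0.0
clock: 25.4
tool_pos: [535.7, 225.8, 92.3]
eef_rot: [180.0, -0.0, 0.0]
contact_force: [-0.0, -0.0, 0.9]
grip_width: 0.5
grasp_force: 0.3
```

```bash
python3 -m creep '[{"x":0,"y":0,"z":0.7,"yaw":0,"gripper":0},{"x":0,"y":0,"z":0.7,"yaw":0,"gripper":0},{"x":0,"y":0,"z":0.6,"yaw":0,"gripper":0},{"x":0,"y":0,"z":0.7,"yaw":0,"gripper":0},{"x":0,"y":0,"z":0.7,"yaw":0,"gripper":0},{"x":0,"y":0,"z":0.6,"yaw":0,"gripper":0},{"x":0,"y":0,"z":0,"yaw":0,"gripper":0}]'
python3 -m creep '[{"x":0,"y":0,"z":0.7,"yaw":0,"gripper":0},{"x":0,"y":0,"z":0.7,"yaw":0,"gripper":0},{"x":0,"y":0,"z":0.6,"yaw":0,"gripper":0},{"x":0,"y":0,"z":0.7,"yaw":0,"gripper":0},{"x":0,"y":0,"z":0.7,"yaw":0,"gripper":0},{"x":0,"y":0,"z":0.6,"yaw":0,"gripper":0},{"x":0,"y":0,"z":0,"yaw":0,"gripper":0},{"x":0,"y":0,"z":0,"yaw":0,"gripper":0}]'
```

```text
clock: 26.1
tool_pos: [535.8, 225.9, 89.7]
eef_rot: [-180.0, -0.1, 0.0]
contact_force: [-2.9, -1.0, 7.8]
grip_width: 0.4
grasp_force: 4.0
clock: 26.9
tool_pos: [535.9, 225.9, 87.7]
eef_rot: [-180.0, -0.1, 0.1]
contact_force: [-6.9, -2.6, 14.5]
grip_width: 0.3
grasp_force: 7.0
```

The stiffness is now the platen's own 3 N/mm and the height is 92, so the bush is home. Backing off straight up.

```bash
python3 -m creep '[{"x":0,"y":0,"z":-1.5,"yaw":0,"gripper":0},{"x":0,"y":0,"z":-1.5,"yaw":0,"gripper":0},{"x":0,"y":0,"z":-1.5,"yaw":0,"gripper":0},{"x":0,"y":0,"z":-1.5,"yaw":0,"gripper":0},{"x":0,"y":0,"z":-2,"yaw":0,"gripper":0},{"x":0,"y":0,"z":-3,"yaw":0,"gripper":0},{"x":0,"y":0,"z":-15,"yaw":0,"gripper":0},{"x":0,"y":0,"z":-30,"yaw":0,"gripper":0},{"x":0,"y":30,"z":-30,"yaw":0,"gripper":0},{"x":0,"y":40,"z":-20,"yaw":0,"gripper":0},{"x":0,"y":40,"z":0,"yaw":0,"gripper":0},{"x":0,"y":40,"z":0,"yaw":0,"gripper":0},{"x":0,"y":20,"z":0,"yaw":0,"gripper":0},{"x":0,"y":0,"z":0,"yaw":0,"gripper":0},{"x":0,"y":0,"z":0,"yaw":0,"gripper":0},{"x":0,"y":0,"z":0,"yaw":0,"gripper":0}]'
python3 - <<'E'
from h import *
import cv2
a=cv2.resize(C["scene"]["image"][340:400,377:457,::-1],(400,300),interpolation=cv2.INTER_CUBIC)
b=cv2.resize(C["top"]["image"][202:262,95:175,::-1],(400,300),interpolation=cv2.INTER_CUBIC)
c=cv2.resize(C["scene"]["image"][:,:,::-1],(400,300))
d=cv2.resize(C["top"]["image"][:,:,::-1],(400,300))
cv2.imwrite("pics/end.png",np.vstack([np.hstack([a,b]),np.hstack([c,d])]))
E
```

```text
clock: 28.5
tool_pos: [536.0, 56.8, 190.4]
eef_rot: [-180.0, -0.0, 0.1]
contact_force: [0.1, -0.2, -0.4]
grip_width: 0.4
grasp_force: 0.0
```

View pics/end.png

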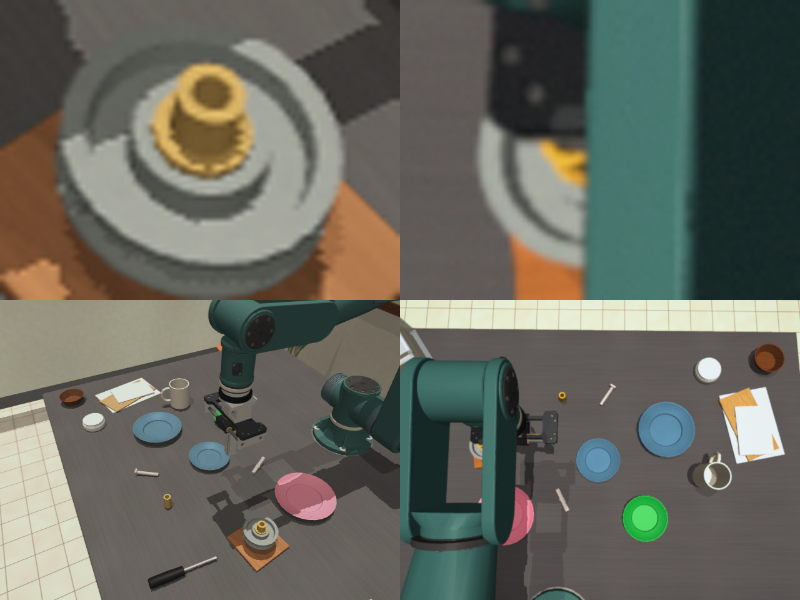

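The bush sits flush on the hub at crop (205,120), the wheel is whole, and the saucer and the other things look to be where they were.

```bash
python3 -c '
from bench import finish_job
print(finish_job())'
```

```text
the job is handed in; nothing more can be done
None
```

The bush is pressed fully home in the pulley wheel's bore and released. Its height and the push force both showed the shoulder down on the hub, the wrist force never read above 23 N, and I handed the job in at about 29 s.

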